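Seat a bottle-top dispenser and hold its sprung piston at the set mark

ROBOT

A 6-joint arm with a two-finger parallel gripper is mounted at the origin on a cart in front of the work surface, level with it; the furniture and walls round the work are solid. World frame = base frame: x ahead of the robot, y to its left, z up, the work surface at z = 0. Lengths are in m, angles in rad, forces in N, time in s.
With the tool pointing down it reaches from about 0.375 to 0.9 m from the base axis. Payload 3.1 kg.
Tool frame: the origin (TCP) lies between the finger pads; the fingertips stand robot.tip_extent ahead of it and the grasp point (between the pads) lies 3 mm ahead of it (robot.tip_extent is the distance from the TCP to the fingertips, in m); z points along the fingers, x is the direction in which the jaws open and shut, and the axes are right-handed (so a half turn about z gives the same grasp; the last joint's range is limited). The gripper opens to 87 mm and grips with 3 to 60 N. Pads are 19 mm wide; open, the fingers measure 117 mm over their backs; the gripper's body (75 mm by 190 mm) begins 51 mm behind the grasp point.
Start: joints at [0.963, 0.527, 1.433, -0, 1.181, -0.178], TCP at [0.26, 0.568, 0.213] pointing down, gripper open.
Joint ranges: [-3.08, 3.08], [-0.75, 2.2], [0.22, 2.44], [-1.43, 4.57], [0, 2.65], [-2.85, 2.85]. Speed limits (rad/s): [2.79, 2.79, 3.14, 3.14, 3.14, 3.14].

INTERFACE

Orientations are given as a unit quaternion [x, y, z, w].
In Python, from rig import robot, cams gives the robot as it stands.
- The arm moves only by the tool carry_out, never from a script. Its argument "steps" is a list of rows, each a list of 3 entries, a list of its own where there are three numbers: the shift along the world's x, y, z in cm, then the turn about the world's z in degrees, then the closure, from 0 (fully open) to 1 (shut). In form: [[[dx, dy, dz], spin, fingers], ...]. A call has 1 to 10 rows; each row shifts and turns the pose as measured when the row begins; what a row does not reach is not made up. A row lasts 1/10 s, in which the tool goes at most 50 mm and 8.59 degrees, less where a joint would pass 70% of its speed; a pose out of reach is approached as far as the arm can. A call with a gripper value outside its range is refused whole. The fingers move at their own pace and stop on an object; "squeeze" is the grip in N (left out, the last holds). Time passes only in rows, so rows that do not move let the fingers close. It gives the time, the measured TCP pose, the force and the opening at its end, in the units of the state.
- robot.get_obs(): the state, without advancing time (a new reading comes with each control period).
- cams.camera(name): name is "side" or "top"; returns a dict with "pixels" (384x512x3 uint8, red, green, blue), "fx", "fy", "cx", "cy" (pixels), "eye" and "rotation" of the camera in the world. Camera axes: x right, y up, looking along -z (the intrinsics and any distortion apply to the point x, -y, -z); pixel columns grow to the right and rows downward; lengths in m; the calibration is good to about 2 mm. A picture is of the moment at which its call begins. There is no depth.
- robot.hand_in(): hands the job in, once; it reports no verdict.
The state is a dict: "time": time; "q": joint angles; "joint_velocities": joint speeds; "joint_torque": joint torques, N m; "position": TCP position; "tool_rot": TCP orientation; "ft_force": force on the tool from outside, world axes, zero at the start; "moment": the same for the moment, N m; "grip_width": finger opening in m.
Only numpy, scipy, OpenCV 4.12 (cv2) and the standard library are available. Lean on these libraries where they do the work, as an engineer would, in place of code of your own. Each camera call takes 0.05 s, during which the arm holds its last target. There are 200 camera calls.

TASK

Set the bottle-top dispenser on the neck of the open amber bottle: lower it gently until it is fully down and upright, with its spout over the beaker, and let go of it. Then take the knob on top, draw the sprung piston rod up until its pointer is level with the setting clip on the scale, and finish while still holding it there, the dispenser still fully seated. Leave the bottle, the beaker and everything else on the bench standing where they are.

Things in the scene. Friction and masses are not known exactly. Their poses are not given: they have to be found in the camera images.
- dispenser: Bottle-top dispenser, 126 mm tall, 0.62 to 0.74 kg, standing loose and upright left of the bottle. Origin: centre of its collar's underside; z up its axis; -x is its front (spout, scale). Upward: black ribbed collar 58 mm across to 20 mm (from below a bore 48 mm wide, 20 mm deep), white valve block 53 mm across to 46, white barrel 36 mm across from 52 to 100, metal nose to 107, knob 109 to 126.
- barrel_grip (a point): On the dispenser's axis, 86 mm above its origin, in the barrel (36 mm across): where to grip for carrying; the knob's top is 40 mm above. Scale, pointer and clip stand on the barrel's front (-x) up to 28 mm before the axis and 15 mm to either side, so grip from above with the fingers on its left and right (+y and -y) sides.
- spout_tip (a point): Mouth of the thin steel spout (7 mm across), which reaches forward from the valve block and bends down: 90 mm before the dispenser's axis (at its -x) and 13 mm above its origin.
- piston (a joint): How far the piston rod is drawn up out of the barrel, m: 0 = home, 0.050 = upper stop. An inner spring pulls it home: 1.3 N at 0, rising 50 N per m (3.3 N at 0.040), plus the rod's own weight of 0.5 N.
- knob (a point): Centre of the round black knob on the piston rod, 26 mm across, 17 mm tall. Rod home: 117.5 mm above the dispenser's origin, the barrel's top end 17.5 mm below it (a nose 22 mm across fills the first 7 mm). A flat arm (5 mm wide) leaves the knob's lower edge at the front and carries the pointer. Pinch from above, fingers on its left and right (the dispenser's +y and -y).
- pointer_tip (a point): Level of the pointer, a small steel cross-piece (2 mm thick) at the lower end of the arm that hangs from the knob down the front of the scale. It rises with the piston rod, 1:1. Rod home: 56 mm above the dispenser's origin, at the lowest mark of the scale.
- clip_line (a point): Level of the white line on the small black setting clip (11 mm wide, 7 mm tall) on the -y edge of the scale plate, beside the pointer's path. It is set anew each time, 18 to 40 mm above the pointer's home level, and is clamped stiffly. Scale marks are 5 mm apart.
- bottle: Open amber glass bottle, 76 mm across, 118 mm tall, 0.7 kg, standing loose. Origin: centre of its underside. Its neck, 45 mm across with a bevelled rim, rises 29 mm above the shoulder.
- bottle_mouth (a point): Centre of the bottle's rim, 118 mm above its underside. The floor of the dispenser's bore rests on this rim when it is fully seated: the dispenser's origin is then on the bottle's axis, 98 mm above the bottle's origin. Only its own weight holds it there.
- beaker: Low open pale grey beaker, 79 mm across, 44 mm tall, standing loose with its centre about 90 mm from the bottle's axis, on the robot's side or to the right of that. Origin: centre of its underside.
- stoppered_bottle: Bystander: stoppered amber reagent bottle, 70 mm across, 141 mm tall, behind the open bottle. Origin: underside.
- cup: Bystander: white porcelain cup, 45 mm across, 50 mm tall. Origin: underside.
- vial: Bystander: small clear vial, 25 mm across, 30 mm tall. Origin: underside.
- tape: Bystander: roll of adhesive plaster lying flat, 54 mm across, 19 mm tall. Origin: underside.
- pen: Bystander: black pen lying down, 142 mm long. Origin: underside.
- oil_dropper: Bystander: small dropper bottle, 34 mm across, 94 mm tall. Origin: underside.

How it is judged:
By the outcome, as a careful person would: the job done as asked, in the order asked, and still so for the second after the job is handed in, while the arm keeps its last pose, push and grip.
It also fails if it takes over 51 s, if anything falls off the work surface, if the arm or the gripper's body presses on something with over 40 N, if the wrist force passes 120 N, or if a joint passes its speed limit or range.

## Working session

There is one attempt and no reset: what is moved stays moved. The work goes in short steps, Python scripts to look and compute and a tool call to move; the robot and the scene stay as the last step left them, time stands still between calls to the robot, and variables do not carry over. Pictures are saved under pics/ and viewed, about 8 in all and at most 12, crops included, and the job is handed in when it is done.

Besides the shell and the picture viewer there is one more tool, called after "Emit:" as name(argument=value, ...) on one line, values as JSON. carry_out: Moves the arm, as the interface text tells. Its arguments: {"type":"object","properties":{"steps":{"type":"array"},"squeeze":{"type":"number"}},"required":["steps"]}

```bash
mkdir -p pics; ls
python3 - <<'E'
from rig import robot,cams
import cv2
o=robot.get_obs(); print(o); print(robot.tip_extent)
for n in("side","top"):
    c=cams.camera(n); cv2.imwrite(f"pics/{n}0.png",c["pixels"][:,:,::-1])
    print(n,{k:v for k,v in c.items() if k!="pixels"})
E
```

```text
pics
{'time': 0.0, 'q': array([ 9.62482856e-01,  5.28454703e-01,  1.43389135e+00,  4.32463800e-07,
        1.18138738e+00, -1.78492551e-01]), 'joint_velocities': array([-0.00097691, -0.00055647, -0.00104344, -0.00174908, -0.00119676,
       -0.00121239]), 'joint_torque': array([-1.46809482e-03, -4.40045285e+01, -1.76588988e+01,  6.31916709e-02,
        5.83793269e-02, -1.58177918e-04]), 'position': array([0.25997904, 0.5675437 , 0.21208218]), 'tool_rot': array([ 8.41637257e-01,  5.40042204e-01, -9.89276911e-04,  4.08739923e-04]), 'ft_force': array([-1.5221249 ,  0.52144799, -0.08933563]), 'moment': array([ 0.04044781, -0.04227365,  0.00258128]), 'grip_width': 0.08719754254333259}
0.022
side {'fx': 374.37388791593946, 'fy': 374.37388791593946, 'cx': 256.043653679093, 'cy': 188.52027127502848, 'eye': array([ 1.11350302, -0.49827291,  0.55892863]), 'rotation': array([0.46446107, 0.19727537, 0.31569276, 0.80355238])}
top {'fx': 423.584537411666, 'fy': 423.584537411666, 'cx': 256.17994731630546, 'cy': 184.58658176571467, 'eye': array([0.44235103, 0.07658956, 1.23216884]), 'rotation': array([ 0.03180615, -0.02256523, -0.70639803,  0.7067397 ])}
```

View pics/side0.png

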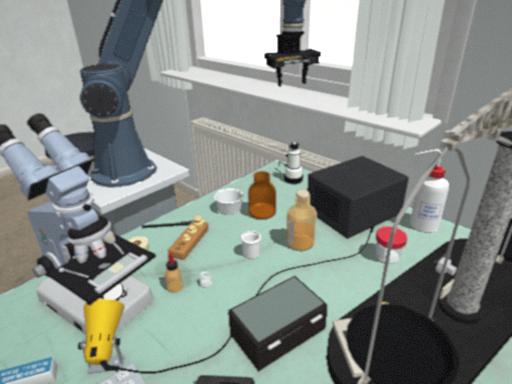

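View pics/top0.png

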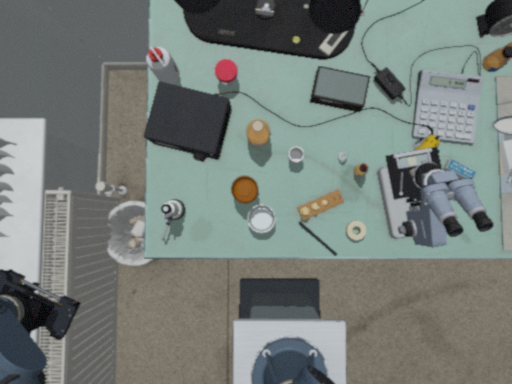

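View zooms.

The side view shows the open bottle at about (262,195), the dispenser at (293,163), the beaker at (228,202) and the stoppered bottle at (301,222). The top view shows the open bottle at (245,189), the dispenser at (172,209) and the beaker at (261,219). Next I'll zoom in.

```bash
cat > h.py <<'E'
import numpy as np, cv2
from scipy.spatial.transform import Rotation as R
from rig import robot,cams
def ray(c,u,v):
    d=np.array([(u-c["cx"])/c["fx"],-(v-c["cy"])/c["fy"],-1.])
    d=R.from_quat(c["rotation"]).apply(d); return c["eye"],d/np.linalg.norm(d)
def onz(c,u,v,z):
    e,d=ray(c,u,v); return e+d*(z-e[2])/d[2]
def proj(c,p):
    q=R.from_quat(c["rotation"]).inv().apply(np.asarray(p,float)-c["eye"])
    return c["cx"]+c["fx"]*q[0]/-q[2], c["cy"]-c["fy"]*q[1]/-q[2]
def tri(c1,p1,c2,p2):
    (e1,d1),(e2,d2)=ray(c1,*p1),ray(c2,*p2)
    t=np.linalg.lstsq(np.c_[d1,-d2],e2-e1,rcond=None)[0]
    a,b=e1+t[0]*d1,e2+t[1]*d2; return (a+b)/2,np.linalg.norm(a-b)
def crop(im,u,v,w,h,s): 
    return cv2.resize(im[v:v+h,u:u+w,::-1],None,fx=s,fy=s,interpolation=cv2.INTER_CUBIC)
E
python3 - <<'E'
from h import *
s,t=cams.camera("side")["pixels"],cams.camera("top")["pixels"]
a=crop(s,200,130,130,96,6); cv2.imwrite("pics/sz.png",a)
b=crop(t,150,165,132,80,6); cv2.imwrite("pics/tz.png",b)
E
```

```text
(no output)
```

View pics/sz.png

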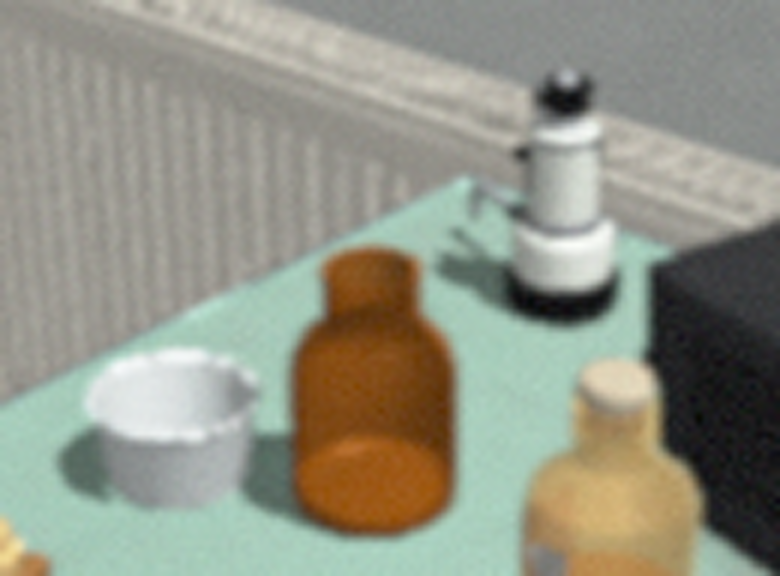

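View pics/tz.png

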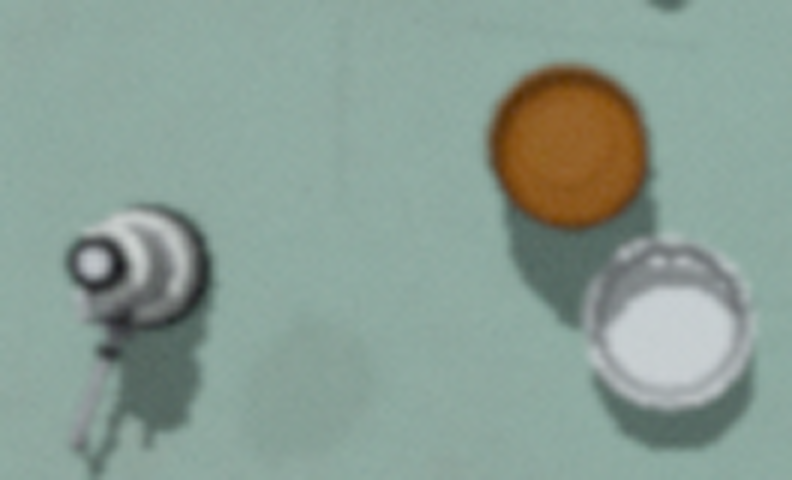

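The side crop (offset 200,130, ×6) shows the knob centre at about (565,92), the bottle rim at (372,263) and the beaker rim at (172,392). In the top crop (offset 150,165, ×6) the knob is at (97,264), the collar at (148,266), the spout tip at (78,442), the bottle outline at (569,147) and the beaker rim at (668,322).

```bash
cat >> h.py <<'E'
def T(x,y): return 150+x/6-.4,165+y/6-.4
def S(x,y): return 200+x/6-.4,130+y/6-.4
E
python3 - <<'E'
from h import *
s,t=cams.camera("side"),cams.camera("top")
np.set_printoptions(precision=4,suppress=True)
print("knob",tri(s,S(565,92),t,T(97,264)), onz(t,*T(97,264),.126),onz(s,*S(565,92),.1175))
print("collar top",onz(t,*T(148,266),.01))
print("spouttip",onz(t,*T(78,442),.015),tri(s,S(474,212),t,T(78,442)))
for z in(.04,.075):print("bottle top",onz(t,*T(569,147),z))
print("rim side",onz(s,*S(372,263),.118), "widthcheck",onz(s,*S(322,263),.118)-onz(s,*S(422,263),.118))
print("rim tri",tri(s,S(372,263),t,T(569,150)))
print("beaker",onz(t,*T(668,322),.044),onz(s,*S(172,392),.044))
# colour mask bottle in side
for c,n in((t,"t"),(s,"s")):
    hsv=cv2.cvtColor(c["pixels"],cv2.COLOR_RGB2HSV); m=cv2.inRange(hsv,(5,150,60),(18,255,255))
    k,l,st,ce=cv2.connectedComponentsWithStats(m)
    for i in range(1,k):
        if st[i,4]>150: print(n,st[i],ce[i])
E
```

```text
knob (array([0.4649, 0.3296, 0.1173]), np.float64(0.0003531600444765241)) [0.4646 0.3275 0.126 ] [0.4653 0.3294 0.1175]
collar top [0.466  0.3292 0.01  ]
spouttip [0.382  0.3603 0.015 ] (array([0.3812, 0.36  , 0.0131]), np.float64(0.0022055080756390897))
bottle top [0.5215 0.1254 0.04  ]
bottle top [0.5191 0.1239 0.075 ]
rim side [0.5211 0.1274 0.118 ] widthcheck [-0.0325 -0.0283  0.    ]
rim tri (array([0.5178, 0.1251, 0.1173]), np.float64(0.007997326699781832))
beaker [0.4395 0.0788 0.044 ] [0.4407 0.0784 0.044 ]
t [232 177  25  26 502] [244.3386 189.2988]
s [249 172  26  47 975] [261.761  196.8595]
s [295 231  17  18 211] [302.3697 240.7773]
```

Run:
```python
from h import *
np.set_printoptions(precision=4,suppress=True)
s,t=cams.camera("side"),cams.camera("top")
out=[]
for c in(s,t):
    m=((c["pixels"].max(2)<75)*255).astype("uint8"); m=cv2.morphologyEx(m,cv2.MORPH_OPEN,np.ones((7,7)))
    for q in cv2.findContours(m,0,2)[0]:
        x,y,w,h=cv2.boundingRect(q)
        if (c is s and x<357<x+w and y<195<y+h) or (c is t and x<188<x+w and y<120<y+h):
            print(cv2.approxPolyDP(q,4,True)[:,0].tolist())
a=crop(s["pixels"],280,130,130,110,3); b=crop(t["pixels"],135,70,130,110,3)
cv2.imwrite("pics/box.png",np.hstack([a,b]))
```

```text
[[406, 177], [371, 160], [353, 159], [309, 175], [311, 204], [319, 218], [343, 235], [352, 235], [396, 215]]
[[159, 83], [145, 137], [192, 152], [197, 159], [218, 157], [230, 112], [228, 99]]
```

View pics/box.png

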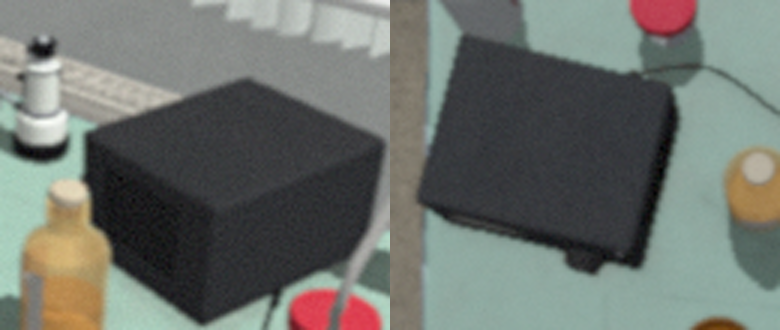

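The crop shows the black box beside the dispenser. Its top face corners are at (308,174), (352,202) and (362,156) in the side view, and BR (214,153) and BL (145,137) in the top view.

Run:
```python
from h import *
np.set_printoptions(precision=4,suppress=True)
s,t=cams.camera("side"),cams.camera("top")
for a,b in(((308.3,174),(214.3,153.3)),((351.7,201.7),(229,99.3)),((363,156),(145,136.7))): print(tri(s,a,t,b))
```

```text
(array([0.6124, 0.2033, 0.1176]), np.float64(0.0020220465710718135))
(array([0.7611, 0.166 , 0.1115]), np.float64(0.0038274702274791604))
(array([0.6593, 0.3906, 0.1167]), np.float64(0.006061675370497558))
```

Emit:
carry_out(steps=[[[2.9, -3.4, 0], 0, 0], [[2.9, -3.4, 0], 0, 0], [[2.9, -3.4, 0], 0, 0], [[2.9, -3.4, 0], 4.4, 0], [[2.9, -3.4, 0], 0, 0], [[2.9, -3.4, 0], 0, 0], [[2.9, -3.4, 0], 0, 0], [[0, 0, 0], 0, 0]])

```text
time: 1.3
position: [0.4698, 0.3234, 0.2144]
tool_rot: [0.817, 0.576, 0.004, -0.0]
ft_force: [0.2, 0.2, 0.6]
grip_width: 0.0869
```

Emit:
carry_out(steps=[[[-0.45, 0.6, 0], 0, 0], [[0, 0, -3], 0, 0], [[0, 0, -2], 0, 0], [[0, 0, 0], 0, 0]])

```text
time: 1.7
position: [0.4639, 0.3325, 0.1647]
tool_rot: [0.818, 0.576, 0.005, -0.001]
ft_force: [-0.1, -0.3, 0.2]
grip_width: 0.0869
```

Run:
```python
from h import *
s,t=cams.camera("side"),cams.camera("top")
o=robot.get_obs(); print(o["position"],R.from_quat(o["tool_rot"]).as_matrix().round(3).tolist())
cv2.imwrite("pics/a.png",np.hstack([crop(s["pixels"],255,90,80,100,5),crop(t["pixels"],130,165,80,100,4 if 0 else 5)]))
```

```text
[0.46543587 0.33302143 0.16677733] [[0.337, 0.941, 0.012], [0.941, -0.337, 0.009], [0.013, 0.008, -1.0]]
```

View pics/a.png

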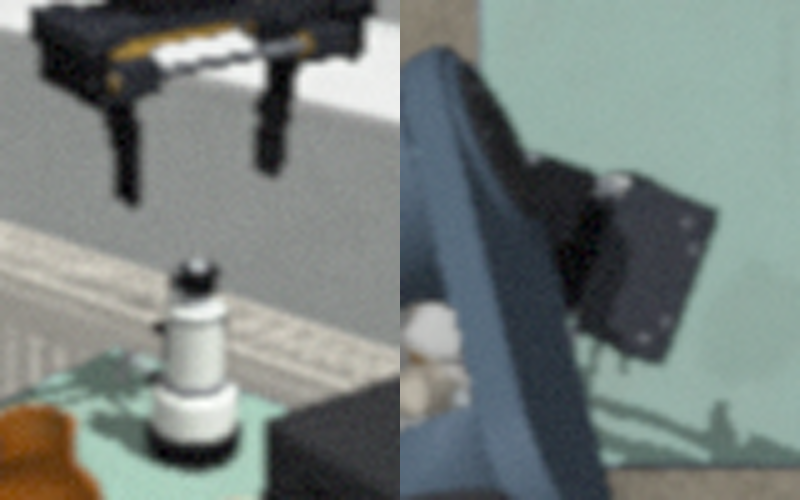

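The side view shows the fingers centred over the dispenser (tip midpoint at about x 197, knob at 195), so I descend and grip.

Emit:
carry_out(steps=[[[0, -0.35, -2.5], 0, 0], [[0, 0, -2.5], 0, 0], [[0, 0, -1.9], 0, 0], [[0, 0, -0.6], 0, 0], [[0, 0, 0], 0, 0]], squeeze=25)

```text
time: 2.3
position: [0.4683, 0.336, 0.0973]
tool_rot: [0.816, 0.578, 0.015, 0.001]
ft_force: [-0.4, -1.1, -0.2]
grip_width: 0.0869
```

Run:
```python
from h import *
np.set_printoptions(precision=4,suppress=True)
for i in range(4):
    cams.camera("side"); o=robot.get_obs(); print(o["position"],o["q"],R.from_quat(o["tool_rot"]).as_matrix()[:,2],o["ft_force"],o["joint_velocities"])
```

```text
[0.4686 0.3362 0.0978] [ 0.4262  0.6089  1.6811  0.0061  0.8204 -0.8111] [ 0.0265  0.0169 -0.9995] [ 0.7122  0.3096 -0.1103] [-0.0053 -0.0119 -0.0056 -0.0022  0.0006 -0.0037]
[0.4689 0.3362 0.0982] [ 0.426   0.6084  1.6809  0.006   0.8203 -0.8112] [ 0.0273  0.0172 -0.9995] [-0.3779 -0.997  -0.0038] [-0.0049 -0.0068 -0.0024 -0.0008 -0.0058 -0.0017]
[0.4691 0.3361 0.0983] [ 0.4257  0.6081  1.6809  0.0059  0.8201 -0.8112] [ 0.0278  0.0173 -0.9995] [0.5807 0.2548 0.8425] [-0.0035 -0.004   0.0011  0.0006 -0.0055 -0.0006]
[0.4691 0.3359 0.0983] [ 0.4255  0.6081  1.681   0.0059  0.82   -0.8113] [ 0.0278  0.0173 -0.9995] [ 0.6738 -0.078   1.0766] [-0.0031  0.0021  0.004   0.0007 -0.0025 -0.0002]
```

Emit:
carry_out(steps=[[[-0.35, -0.7, 0.5], 0, 0], [[0, 0, 0.5], 0, 0], [[0, 0, 0.5], 0, 0], [[0, 0, 0.5], 0, 0]])

```text
time: 2.9
position: [0.466, 0.3284, 0.1218]
tool_rot: [0.816, 0.578, 0.018, 0.001]
ft_force: [-0.8, 0.1, 0.7]
grip_width: 0.0868
```

```bash
cat > st.py <<'E'
from h import *
np.set_printoptions(precision=4,suppress=True)
for i in range(2):
    cams.camera("side"); o=robot.get_obs(); M=R.from_quat(o["tool_rot"]).as_matrix(); print(o["position"],M[:,2],np.degrees(np.arctan2(M[1,0],M[0,0])),o["ft_force"],o["moment"],o["time"],o["grip_width"])
E
python3 st.py
```

```text
[0.4668 0.3287 0.1227] [ 0.0323  0.0192 -0.9993] 70.63627384392527 [ 0.3821 -0.0606  1.2706] [-0.0094  0.0419  0.0373] 2.95 0.08694562122769223
[0.4667 0.3288 0.1222] [ 0.0321  0.0192 -0.9993] 70.63909694560819 [-0.5126 -0.6033  0.3817] [-0.012   0.0129  0.0226] 3.0 0.08702627880361806
```

Emit:
carry_out(steps=[[[-0.15, 0, -3.0], 0, 0], [[0, 0, -0.5], 0, 0]])

```text
time: 3.2
position: [0.4667, 0.3294, 0.0883]
tool_rot: [0.816, 0.578, 0.021, 0.002]
ft_force: [-1.5, 1.3, -0.9]
grip_width: 0.0869
```

```bash
python3 st.py
```

```text
[0.468  0.33   0.0891] [ 0.039   0.0222 -0.999 ] 70.64206917125156 [ 0.8452  0.3241 -0.2568] [-0.0658  0.0537 -0.028 ] 3.25 0.08728603058985046
[0.4687 0.3303 0.09  ] [ 0.0403  0.0228 -0.9989] 70.64788218936808 [-0.486   0.3149  0.2663] [-0.0117  0.0453 -0.0107] 3.3 0.08717209391931303
```

Emit:
carry_out(steps=[[[-0.35, -0.1, -0.1], 0, 0.2], [[0, 0, -0.1], 0, 1], [[0, 0, -0.1], 0, 1], [[0, 0, -0.1], 0, 1]], squeeze=30)

```text
time: 3.7
position: [0.4665, 0.3301, 0.0882]
tool_rot: [0.816, 0.578, 0.025, 0.003]
ft_force: [0.1, 0.1, 0.3]
grip_width: 0.0626
```

```bash
python3 st.py
```

```text
[0.4665 0.3301 0.0881] [ 0.0439  0.0244 -0.9987] 70.66459921757918 [-0.6243  0.229  -1.1266] [-0.0022  0.0425 -0.0129] 3.75 0.05857041200412362
[0.4664 0.3301 0.088 ] [ 0.0438  0.0244 -0.9987] 70.6616246196452 [-0.2101  0.0469 -0.4366] [-0.0235  0.0899 -0.0193] 3.8 0.05450684239835801
```

```bash
python3 st.py; python3 st.py;python3 st.py|tail -1
```

```text
[0.4664 0.33   0.088 ] [ 0.0436  0.0243 -0.9988] 70.6635136455013 [0.5974 0.4905 0.5217] [-0.026   0.0337 -0.0107] 3.85 0.05094485612923117
[0.4664 0.33   0.0879] [ 0.0436  0.0243 -0.9988] 70.66119481608824 [-0.3498  0.3887  0.8235] [-0.0482 -0.0369 -0.0119] 3.9 0.046723473996710195
[0.4663 0.33   0.0879] [ 0.0434  0.0242 -0.9988] 70.65767953893209 [-0.2053  0.3049  0.3248] [ 0.0748  0.0297 -0.0551] 3.95 0.042770321016521104
[0.4663 0.33   0.0878] [ 0.0434  0.0242 -0.9988] 70.66057492305437 [1.0657 0.5856 0.2265] [-0.0675  0.0121  0.0448] 4.0 0.0390363566912916
[0.4664 0.33   0.0878] [ 0.0435  0.0244 -0.9988] 70.65740954988587 [0.7587 0.2559 0.0566] [0.0212 0.0208 0.0122] 4.1 0.03353732960747045
```

```bash
python3 st.py
python3 - <<'E'
from h import *
s=cams.camera("side"); cv2.imwrite("pics/b.png",crop(s["pixels"],255,90,80,100,5))
E
```

```text
[0.4663 0.33   0.0878] [ 0.0434  0.0243 -0.9988] 70.65559875522432 [-0.0759  0.4543  0.6337] [0.0853 0.0351 0.0261] 4.15 0.034053432766263894
[0.4663 0.33   0.0878] [ 0.0434  0.0243 -0.9988] 70.65818700303281 [ 0.2718  0.0436 -0.3699] [ 0.0015  0.0075 -0.0423] 4.2 0.033340016731256056
```

View pics/b.png

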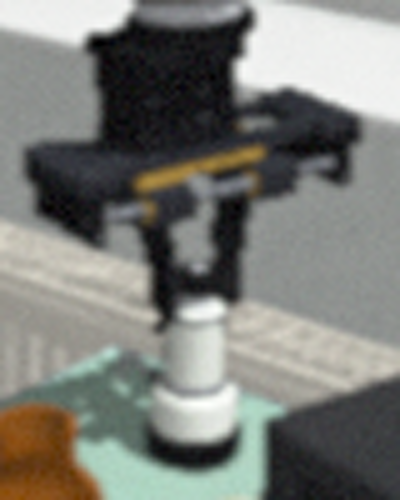

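Run:
```python
from h import *
s=cams.camera("side"); o=robot.get_obs(); M=R.from_quat(o["tool_rot"]); p=o["position"]
for n,l in(("tip+",[.018,0,.022]),("tip-",[-.018,0,.022]),("tcp",[0,0,0]),("body",[0,0,-.048])):
    w=p+M.apply(l); u,v=proj(s,w); print(n,w.round(3),((u-255)*5,(v-90)*5))
for z in(.052,.1,.1175): u,v=proj(s,[.4653,.3293,z]);print(z,(u-255)*5,(v-90)*5)
u,v=proj(s,[.4653+.018*.5,.3293-.018*.85,.1]);print(u)
```

```text
tip+ [0.473 0.348 0.067] (np.float64(220.15820025427786), np.float64(345.71075105953724))
tip- [0.461 0.314 0.065] (np.float64(170.2887838730686), np.float64(360.1061163882761))
tcp [0.466 0.33  0.088] (np.float64(194.52684417612602), np.float64(320.0036707395959))
body [0.464 0.329 0.136] (np.float64(192.6407734767909), np.float64(246.1526121753252))
0.052 191.01046528270757 372.9052035611875
0.1 192.98224572343685 301.4992564465783
0.1175 193.72162883164037 274.7232777264145
292.7426423221685
```

Run:
```python
from h import *
s=cams.camera("side")
M=R.from_matrix([[0.337, 0.941, 0.012], [0.941, -0.337, 0.009], [0.013, 0.008, -1.0]]);p=np.array([.4654,.333,.1668])
for l in([.0435,0,.022],[-.0435,0,.022],[.0535,0,.022],[-.0535,0,.022]):
    u,v=proj(s,p+M.apply(l)); print((u-255)*5,(v-90)*5)
# tips at start, original picture
p=np.array([.26,.5675,.212]);M=R.from_quat([.8416,.54,-.001,.0004])
for l in([.05,0,.022],[-.05,0,.022],[0,0,-.048]): print(proj(s,p+M.apply(l)))
```

```text
260.97277407803745 216.23610295330195
136.18367828386482 245.01923347391326
274.85882568088186 213.03322666706094
121.3658960476809 248.43701735491464
(np.float64(303.3083239968261), np.float64(91.22410638009316))
(np.float64(278.6201802851064), np.float64(94.48868688103067))
(np.float64(291.5831318253221), np.float64(73.20705816711491))
```

The predicted tip pixels sit about 25–40 px (×5 crop) below where the fingers really appear. The gripper looks about 20–25 mm higher than its reading suggests, so it only holds the barrel's top rim. I'll open a little, go lower in small steps that stay safe under either reading, and regrip.

Emit:
carry_out(steps=[[[0, 0, 0], 0, 0.3], [[0, 0, 0], 0, 0.3], [[0, 0, 0], 0, 0.3], [[0, 0, -1.0], 0, 0.3], [[0, 0, -0.5], 0, 0.3]], squeeze=30)

```text
time: 4.85
position: [0.4667, 0.3301, 0.0724]
tool_rot: [0.816, 0.578, 0.025, 0.003]
ft_force: [-0.2, -0.5, 0.2]
grip_width: 0.0593
```

```bash
python3 st.py
python3 - <<'E'
from h import *
s,t=cams.camera("side"),cams.camera("top")
o=robot.get_obs(); M=R.from_quat(o["tool_rot"]); p=o["position"]
for l in([.03,0,.022],[-.03,0,.022]):
    u,v=proj(s,p+M.apply(l)); print((u-255)*5,(v-90)*5)
for l in([.095,.0375,-.048],[.095,-.0375,-.048],[-.095,.0375,-.048],[-.095,-.0375,-.048]):
    u,v=proj(t,p+M.apply(l)); print("body top",(u-130)*5+400,(v-165)*5)
cv2.imwrite("pics/c.png",np.hstack([crop(s["pixels"],255,90,80,100,5),crop(t["pixels"],130,165,80,100,5)]))
E
```

```text
[0.4664 0.33   0.0719] [ 0.0438  0.0243 -0.9987] 70.66628375537451 [ 0.2913 -1.001  -0.168 ] [0.0034 0.014  0.0263] 4.9 0.05980383173554876
[0.4665 0.33   0.0723] [ 0.0439  0.0243 -0.9987] 70.6649117178113 [0.5165 0.1222 0.1109] [-0.0343 -0.0114 -0.0342] 4.95 0.06029479286494073
236.86009517916176 362.68116505729256
154.2649368530141 387.05174560492435
body top 431.94376213594353 90.31388391624304
body top 383.06587572260923 224.98466065277526
body top 772.5935661940497 210.46104204173972
body top 724.4986275366064 345.39349281716596
```

View pics/c.png

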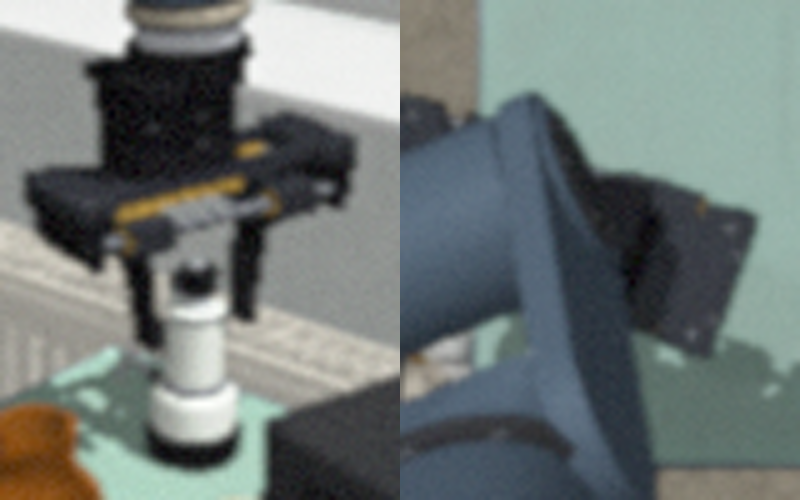

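The image again puts the tips about 42 px (roughly 26 mm) above the prediction: left (150,345) and right (245,318), with the barrel top at y≈300. The bias is consistent, so I lower 0.9 cm more. The jaws are wide enough to clear the block either way, and the closing width will confirm it.

Emit:
carry_out(steps=[[[0, 0, -0.9], 0, 0.28], [[-0.05, 0, 0], 0, 1]], squeeze=30)

```text
time: 5.25
position: [0.4669, 0.3304, 0.0636]
tool_rot: [0.816, 0.578, 0.026, 0.003]
ft_force: [-0.2, 0.0, 0.6]
grip_width: 0.0592
```

```bash
for i in 1 2 3 4 5; do python3 st.py|tail -1; done
```

```text
[0.4674 0.3307 0.0644] [ 0.0474  0.0259 -0.9985] 70.67827717065423 [-0.0708 -0.6054 -0.2645] [-0.013   0.0194 -0.0058] 5.35 0.053345351161896995
[0.4677 0.3309 0.0648] [ 0.048   0.0262 -0.9985] 70.67971149339735 [ 0.2353 -0.1398 -0.0478] [-0.0178  0.0175 -0.0034] 5.45 0.045960583006192046
[0.4678 0.3309 0.0649] [ 0.0483  0.0263 -0.9985] 70.67997816473157 [-0.2169  0.173   0.2932] [ 0.006  -0.0116  0.0035] 5.55 0.038549551030498494
[0.4676 0.3306 0.0649] [ 0.0479  0.0257 -0.9985] 70.69989750102276 [ 1.4075 -0.1171 -0.0753] [-0.3283  0.0402  0.0132] 5.65 0.035468897053109814
[0.4676 0.3306 0.0649] [ 0.0479  0.0257 -0.9985] 70.69584287153639 [-0.9029 -0.843   0.8019] [-0.3355  0.0311 -0.0388] 5.75 0.03574863119108808
```

Emit:
carry_out(steps=[[[0, 0, 1.0], 0, 1], [[0, 0, 3.0], 0, 1], [[0, 0, 4.0], 0, 1], [[0, 0, 4.0], 0, 1], [[0, 0, 2.0], 0, 1]], squeeze=35)

```text
time: 6.25
position: [0.4587, 0.3272, 0.2024]
tool_rot: [0.816, 0.578, 0.016, 0.0]
ft_force: [0.9, -0.6, -6.3]
grip_width: 0.0353
```

```bash
python3 st.py
```

```text
[0.4598 0.3278 0.2048] [ 0.0296  0.0193 -0.9994] 70.60944349860482 [ 1.0657  1.7345 -3.2904] [ 0.0368 -0.0312  0.0222] 6.3 0.034960160056949886
[0.4597 0.3276 0.2026] [ 0.0291  0.0189 -0.9994] 70.60358944088746 [ 0.6208  0.0468 -6.4771] [-0.0377 -0.085  -0.0365] 6.35 0.03570730887356215
```

Emit:
carry_out(steps=[[[0.9, -2.5, 0.2], 6, 1], [[1.0, -3.5, 0], 8.4, 1], [[1.0, -3.5, 0], 8.4, 1], [[1.0, -3.5, 0], 8.4, 1], [[1.0, -3.5, 0], 8.4, 1], [[0.9, -2.5, 0], 8.4, 1]])

```text
time: 6.95
position: [0.5072, 0.1366, 0.1943]
tool_rot: [0.506, 0.863, 0.008, -0.013]
ft_force: [-0.5, 0.8, -7.5]
grip_width: 0.0352
```

```bash
python3 st.py
```

```text
[0.5095 0.1326 0.194 ] [-0.0121  0.0228 -0.9997] 119.51961300445939 [ 2.1262 -3.5885 -6.2185] [-0.4355 -0.1173 -0.0029] 7.0 0.03522020283660643
[0.509  0.1352 0.1942] [-0.0122  0.0263 -0.9996] 118.8326676514568 [ 0.4382  0.7249 -6.7022] [ 0.1152 -0.0285 -0.0029] 7.05 0.03527856482156253
```

Emit:
carry_out(steps=[[[1.1, -0.8, 0.8], 1.8, 1]])

```text
time: 7.15
position: [0.5156, 0.1275, 0.1992]
tool_rot: [0.496, 0.868, 0.006, -0.017]
ft_force: [-0.2, 0.3, -6.5]
grip_width: 0.0353
```

```bash
python3 st.py; python3 st.py
python3 - <<'E'
from h import *
s,t=cams.camera("side"),cams.camera("top")
cv2.imwrite("pics/d.png",np.hstack([crop(s["pixels"],210,100,90,130,4),crop(t["pixels"],200,140,90,130,4)]))
E
```

```text
[0.521  0.1252 0.201 ] [-0.0138  0.0241 -0.9996] 120.63505345056258 [ 3.4672 -1.469  -5.7722] [-0.1076 -0.4481  0.0263] 7.2 0.03531194734721188
[0.5213 0.1263 0.2013] [-0.0117  0.0255 -0.9996] 120.49048141501218 [ 0.5734  0.2525 -5.465 ] [ 0.0449 -0.0787 -0.0086] 7.25 0.03536886135776166
[0.52   0.1272 0.2012] [-0.0139  0.0264 -0.9996] 120.4915432144465 [-0.4242  0.7595 -7.291 ] [ 0.0534 -0.0381  0.0416] 7.3 0.03503509039058291
[0.5189 0.1277 0.2011] [-0.0156  0.0266 -0.9995] 120.54123173472202 [ 0.0103 -0.3954 -6.466 ] [ 0.0802  0.0001 -0.0017] 7.35 0.03510312565483567
```

View pics/d.png

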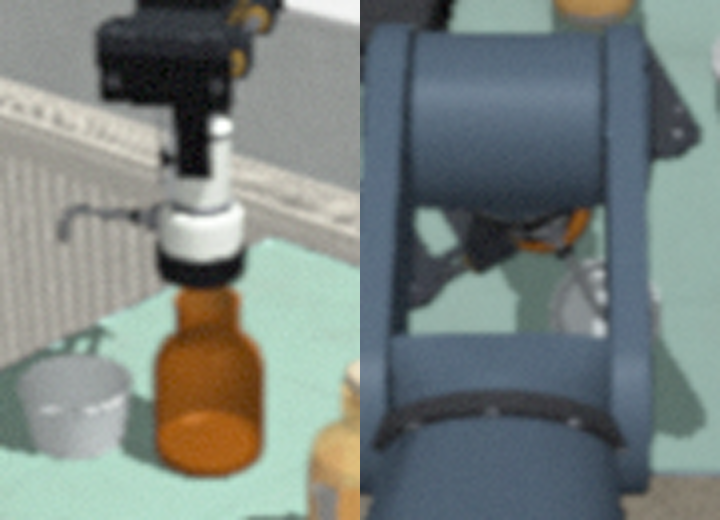

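The side crop shows the collar above the neck: collar x 160–245, neck 177–240, spout end at (66,238). The top crop shows the spout ending over the beaker near (603,302). The collar looks about 1.4 px (3–4 mm) left of the bottle axis, so I'll get a number for the correction.

Run:
```python
from h import *
np.set_printoptions(precision=4,suppress=True)
s,t=cams.camera("side"),cams.camera("top")
D=lambda x,y,u,v:(u+x/4-.4,v+y/4-.4)
tip,e=tri(s,D(66,240,210,100),t,D(603-360,302,200,140)); print("tip",tip,e)
for y in(209,210.5,212): a=np.radians(y); print("axis from tip",tip[:2]-.09*np.array([np.cos(a),np.sin(a)]))
im=s["pixels"].astype(int); hsv=cv2.cvtColor(s["pixels"],cv2.COLOR_RGB2HSV)
def ext(m,r,lo=235,hi=285):
    x=np.where(m[r,lo:hi])[0]+lo; return (x.min(),x.max(),(x.min()+x.max())/2) if len(x) else None
br=cv2.inRange(hsv,(5,150,50),(18,255,255))>0; dk=im.max(2)<70; wh=(im.min(2)>140)
for r in range(145,172): print(r,"dark",ext(dk,r),"white",ext(wh,r))
for r in range(173,183): print(r,"neck",ext(br,r))
R_=R.from_quat(s["rotation"]).apply([1,0,0]); print("right",R_)
a=np.linspace(0,6.28,200)
for c in((.515,.1244,.136),(.521,.126,.136),(.521,.126,.118)):
    r=.029 if c[2]>.12 else .0225
    P=np.array([proj(s,[c[0]+r*np.cos(k),c[1]+r*np.sin(k),c[2]]) for k in a]); print(c,P.min(0),P.max(0))
```

```text
tip [0.4461 0.0781 0.1521] 0.0050896509799069215
axis from tip [0.5248 0.1218]
axis from tip [0.5237 0.1238]
axis from tip [0.5224 0.1258]
145 dark None white (np.int64(235), np.int64(284), np.float64(259.5))
146 dark None white (np.int64(235), np.int64(284), np.float64(259.5))
147 dark None white (np.int64(235), np.int64(284), np.float64(259.5))
148 dark None white (np.int64(235), np.int64(284), np.float64(259.5))
149 dark None white (np.int64(235), np.int64(284), np.float64(259.5))
150 dark None white (np.int64(235), np.int64(284), np.float64(259.5))
151 dark None white (np.int64(237), np.int64(284), np.float64(260.5))
152 dark None white (np.int64(259), np.int64(284), np.float64(271.5))
153 dark (np.int64(243), np.int64(243), np.float64(243.0)) white (np.int64(251), np.int64(284), np.float64(267.5))
154 dark (np.int64(243), np.int64(243), np.float64(243.0)) white (np.int64(251), np.int64(284), np.float64(267.5))
155 dark None white (np.int64(235), np.int64(284), np.float64(259.5))
156 dark None white (np.int64(235), np.int64(284), np.float64(259.5))
157 dark None white (np.int64(2
[... 1532 characters left out ...]
4(261.5))
175 neck (np.int64(255), np.int64(268), np.float64(261.5))
176 neck (np.int64(255), np.int64(268), np.float64(261.5))
177 neck (np.int64(255), np.int64(268), np.float64(261.5))
178 neck (np.int64(255), np.int64(268), np.float64(261.5))
179 neck (np.int64(255), np.int64(268), np.float64(261.5))
180 neck (np.int64(255), np.int64(268), np.float64(261.5))
181 neck (np.int64(255), np.int64(268), np.float64(261.5))
182 neck (np.int64(255), np.int64(268), np.float64(261.5))
right [ 0.7228  0.6906 -0.0238]
(0.515, 0.1244, 0.136) [247.6482 162.013 ] [270.2692 171.994 ]
(0.521, 0.126, 0.136) [249.7526 162.4569] [272.4398 172.4904]
(0.521, 0.126, 0.118) [252.4934 169.708 ] [269.9323 177.6731]
```

Emit:
carry_out(steps=[[[0.35, 0.15, -0.7], 0, 1], [[0, 0, -0.4], 0, 1]])

```text
time: 7.75
position: [0.5223, 0.1306, 0.1904]
tool_rot: [0.495, 0.869, 0.008, -0.012]
ft_force: [-0.1, -0.2, -6.6]
grip_width: 0.0353
```

```bash
cat > ce.py <<'E'
from h import *
s=cams.camera("side"); im=s["pixels"].astype(int); hsv=cv2.cvtColor(s["pixels"],cv2.COLOR_RGB2HSV)
br=(cv2.inRange(hsv,(5,150,50),(18,255,255))>0)[:,235:285]; dk=(im.max(2)<70)[:,235:285]
for r in range(158,182):
    o=[r]
    for m in(dk,br):
        x=np.where(m[r])[0]+235
        if len(x)>7:o+=["dk" if m is dk else "br",int(x.min()),int(x.max())]
    if len(o)>1: print(*o,end="; ")
E
python3 st.py; python3 st.py; python3 ce.py
```

```text
[0.5216 0.1305 0.1898] [-0.0152  0.0264 -0.9995] 120.71038271277294 [-0.6302  0.5407 -7.0747] [0.0149 0.0019 0.    ] 7.8 0.035101168383115944
[0.5214 0.1304 0.1901] [-0.0157  0.0262 -0.9995] 120.70788499032483 [-0.8894  0.18   -6.5926] [0.0508 0.022  0.0136] 7.85 0.035276865939447524
[0.5217 0.1302 0.1905] [-0.015   0.0262 -0.9995] 120.70371336301886 [-0.5475 -0.075  -6.4134] [ 0.0831 -0.0263 -0.0162] 7.9 0.03534433009949642
[0.522  0.1302 0.1908] [-0.0142  0.0261 -0.9996] 120.70032222883701 [ 0.3201 -0.1912 -7.369 ] [0.0344 0.0153 0.008 ] 7.95 0.035085369103458164
169 dk 251 271; 170 dk 251 271; 171 dk 252 271; 172 dk 252 270; 173 dk 254 269; 174 dk 255 268; 175 dk 258 266; 176 br 255 268; 177 br 255 268; 178 br 255 268; 179 br 255 268; 180 br 255 268; 181 br 255 268;
```

Emit:
carry_out(steps=[[[0.05, -0.05, -0.6], 0, 1], [[0, 0, -0.4], 0, 1], [[0, 0, -0.3], 0, 1]])

```text
time: 8.3
position: [0.5237, 0.1293, 0.178]
tool_rot: [0.495, 0.869, 0.009, -0.011]
ft_force: [0.0, -0.5, -6.1]
grip_width: 0.0354
```

```bash
python3 st.py; python3 ce.py
```

```text
[0.5235 0.1292 0.1774] [-0.0115  0.0256 -0.9996] 120.69138897191544 [ 0.5345 -0.5415 -7.2539] [-0.1574 -0.1692 -0.0279] 8.35 0.03528180106666
[0.5236 0.1292 0.1777] [-0.0115  0.0257 -0.9996] 120.68619600847782 [ 0.1596 -0.748  -6.6168] [-0.1454 -0.1166  0.0478] 8.4 0.03547958974155427
174 dk 252 271; 175 dk 252 271; 176 dk 252 271; 177 dk 253 270; 178 dk 254 269; 179 dk 255 268; 180 dk 258 267; 181 br 255 268;
```

Emit:
carry_out(steps=[[[0, 0, -0.4], 0, 1], [[0, 0, -0.4], 0, 1], [[0, 0, -0.3], 0, 1]])

```text
time: 8.75
position: [0.524, 0.1292, 0.1668]
tool_rot: [0.495, 0.869, 0.009, -0.011]
ft_force: [-0.2, -0.4, -5.6]
grip_width: 0.0353
```

```bash
python3 st.py
```

```text
[0.5237 0.1292 0.1663] [-0.0111  0.0258 -0.9996] 120.68277367618262 [ 0.6001  0.005  -6.0651] [-0.0832 -0.0857  0.0171] 8.8 0.03546953450416474
[0.5237 0.1291 0.1665] [-0.0111  0.0258 -0.9996] 120.68034180544056 [ 0.3904 -1.4021 -6.2501] [-0.1585 -0.0056 -0.0333] 8.85 0.03535418268393171
```

Emit:
carry_out(steps=[[[0, 0, -0.25], 0, 1], [[0, 0, -0.1], 0, 1], [[0, 0, -0.1], 0, 1]])

```text
time: 9.15
position: [0.5242, 0.1292, 0.1635]
tool_rot: [0.495, 0.869, 0.009, -0.011]
ft_force: [-2.6, -0.8, 5.7]
grip_width: 0.0349
```

```bash
python3 st.py
```

```text
[0.5242 0.1292 0.1635] [-0.0099  0.0259 -0.9996] 120.691446927525 [-2.6078 -0.7425  3.318 ] [-0.0546  0.463   0.0676] 9.2 0.035099113928285894
[0.5242 0.1292 0.1635] [-0.0097  0.0259 -0.9996] 120.69368218048332 [-2.4774 -1.1396  4.3936] [-0.0811  0.4798  0.0318] 9.25 0.03507478573120182
```

Contact occurs at z 0.1635, against 0.163 expected when seated. I release.

Emit:
carry_out(steps=[[[0, 0, 0], 0, 0.3]])

```text
time: 9.35
position: [0.5247, 0.1294, 0.164]
tool_rot: [0.495, 0.869, 0.009, -0.01]
ft_force: [-0.3, 0.1, -1.2]
grip_width: 0.0384
```

```bash
for i in 1 2 3 4; do python3 st.py|tail -1; done;python3 ce.py
```

```text
[0.5253 0.1294 0.1641] [-0.0069  0.0262 -0.9996] 120.6845538646177 [-0.4994 -0.2492  0.4473] [-0.0162  0.0945 -0.0098] 9.45 0.04457636768559164
[0.525  0.1293 0.1638] [-0.0079  0.0261 -0.9996] 120.68623259253555 [-0.0264 -0.329  -0.5463] [0.0461 0.0742 0.0331] 9.55 0.05193973258434988
[0.5246 0.1293 0.1636] [-0.0089  0.026  -0.9996] 120.68818874822502 [0.3277 0.3737 1.3683] [ 0.044  -0.0141 -0.0254] 9.65 0.05730449808097519
[0.5244 0.1292 0.1635] [-0.0093  0.0259 -0.9996] 120.69078918926917 [-0.0864 -0.098   0.1837] [ 0.0711 -0.0283  0.0144] 9.75 0.059588054156845774
179 dk 252 271; 180 dk 252 271; 181 dk 252 271;
```

Emit:
carry_out(steps=[[[0, 0, 2.0], 0, 0.3], [[0, 0, 1.7], 0, 0.3]])

```text
time: 10.0
position: [0.5223, 0.1291, 0.1987]
tool_rot: [0.495, 0.869, 0.007, -0.013]
ft_force: [0.8, -0.3, 0.0]
grip_width: 0.0606
```

```bash
python3 st.py; python3 st.py
python3 - <<'E'
from h import *
s,t=cams.camera("side"),cams.camera("top")
cv2.imwrite("pics/e.png",np.hstack([crop(s["pixels"],220,110,65,110,6),crop(t["pixels"],225,170,65,110,6)]))
E
```

```text
[0.5238 0.1293 0.2012] [-0.0116  0.0259 -0.9996] 120.68660280077461 [ 0.4867 -0.9121  1.3725] [-0.0108 -0.0265  0.0339] 10.05 0.06112897428548115
[0.5239 0.1292 0.2002] [-0.0111  0.026  -0.9996] 120.68013364678555 [-0.209   0.0342 -0.0461] [ 0.0133  0.0011 -0.0133] 10.1 0.06084146820188897
[0.5231 0.1292 0.1991] [-0.0131  0.0259 -0.9996] 120.67583101439836 [-0.239   0.0341  1.0163] [ 0.0335  0.032  -0.0144] 10.15 0.060698072516837426
[0.5223 0.1291 0.1983] [-0.0151  0.0258 -0.9996] 120.67131711001322 [-0.5523  0.2567 -0.4386] [ 0.034   0.0461 -0.0209] 10.2 0.06102009647969077
```

View pics/e.png

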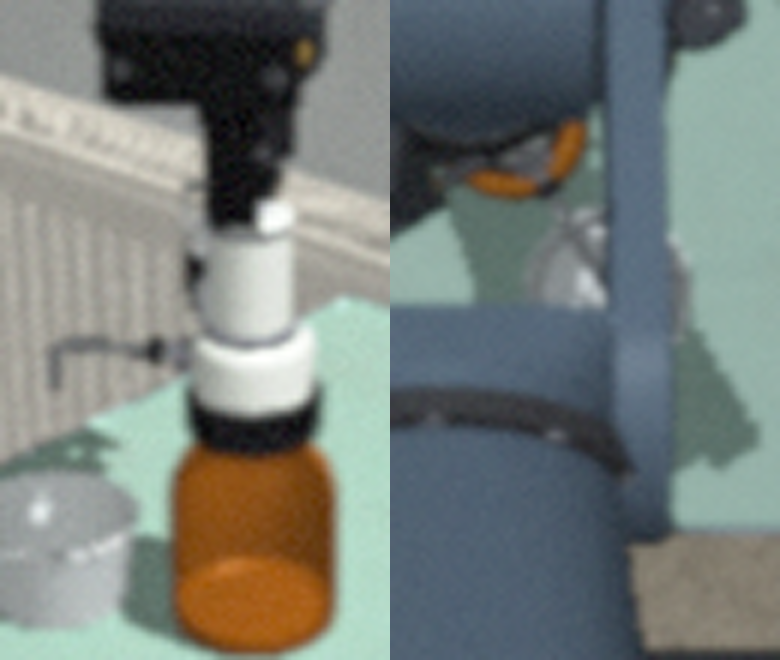

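The side crop shows the dispenser fully down and upright on the neck, with the collar at y 395–450 and the spout over the beaker. The dark clip is on the scale's left at about (195,267), and the finger tip ends near y≈222 by the barrel top. Now I compute the clip and finger heights.

Run:
```python
from h import *
s=cams.camera("side"); o=robot.get_obs(); M=R.from_quat(o["tool_rot"]); p=o["position"]; print(p)
ax=np.array([.521,.126,0]); a=np.radians(210.5); f=np.array([np.cos(a),np.sin(a),0]); y=np.array([-np.sin(a),np.cos(a),0])*-1  # dispenser +y, front=-x
print("disp +y",y)
for b in(0,.02,.025,.03):
    for sg in(1,-1):
        q=p+M.apply([sg*.033,0,.022])+[0,0,b]; u,v=proj(s,q); print("tip",b,sg,(u-220)*6,(v-110)*6)
for dy in(.009,.013,.016):
    for df in(.022,.026):
        for z in(.172,.18,.188,.194):
            u,v=proj(s,ax+f*df-y*dy+[0,0,z]); print(dy,df,z,round((u-220)*6),round((v-110)*6),end=" | ")
        print()
im=s["pixels"]; g=im[144:166,246:260].astype(int).mean(2).astype(int); print(g)
```

```text
[0.52164728 0.12911554 0.19749386]
disp +y [-0.50753836  0.86162916 -0.        ]
tip 0 1 267.581107647057 223.4848505240259
tip 0 -1 234.1940949831203 291.4101326186578
tip 0.02 1 266.99113433840625 180.08956079794757
tip 0.02 -1 233.2053891667466 246.11866189674038
tip 0.025 1 266.8417468040401 169.10141058805743
tip 0.025 -1 232.9548450655402 234.64152619426585
tip 0.03 1 266.6915898799235 158.05666817196158
tip 0.03 -1 232.70293182176408 223.1016716531127
0.009 0.022 0.172 189 272 | 0.009 0.022 0.18 188 254 | 0.009 0.022 0.188 188 236 | 0.009 0.022 0.194 187 223 | 
0.009 0.026 0.172 180 271 | 0.009 0.026 0.18 179 253 | 0.009 0.026 0.188 178 236 | 0.009 0.026 0.194 178 222 | 
0.013 0.022 0.172 187 276 | 0.013 0.022 0.18 186 258 | 0.013 0.022 0.188 185 240 | 0.013 0.022 0.194 185 227 | 
0.013 0.026 0.172 177 275 | 0.013 0.026 0.18 177 257 | 0.013 0.026 0.188 176 239 | 0.013 0.026 0.194 176 226 | 
0.016 0.022 0.172 185 279 | 0.016 0.022 0.18 184 261 | 0.016 0.022 0.188 184 243 | 0.016 0.022 0.194 183 229 | 
0.016 0.026 0.172 175 278 | 0.016 0.026 0.18 175 260 | 0.016 0.026 0.188 174 
[... 633 characters left out ...]
4 159 145 115  62  30  60 105 137 154 160 170 184]
 [163 165 157 145 115  61  38  67 108 138 153 163 172 184]
 [161 164 159 145 114  71  65  91 122 138 151 161 176 184]
 [163 167 159 144 118  79  84 118 138 149 152 161 172 185]
 [163 164 160 143 123  96  95 126 143 148 152 160 176 189]
 [160 166 157 149 138 116 110 128 143 146 152 163 174 186]
 [159 170 157 154 142 128 109 124 143 149 150 160 174 188]
 [158 164 155 153 146 133 116 123 140 147 156 160 176 183]
 [157 158 158 154 153 149 136 134 142 149 153 161 173 184]
 [156 160 159 156 155 161 151 132 137 141 151 159 176 185]
 [156 163 158 155 157 164 160 140 123 127 146 158 174 187]
 [144 156 159 149 142 150 149 140 121 119 132 148 160 178]]
```

Run:
```python
from h import *
s=cams.camera("side")
im=cv2.imread("pics/side0.png"); print(im[150:172,282:300].astype(int).mean(2).astype(int))
ax=np.array([.4653,.3293,0]); a=np.radians(159.8); f=np.array([np.cos(a),np.sin(a),0]); y=np.array([np.sin(a),-np.cos(a),0])
for dy in(.009,.013):
  for df in(.02,.024):
    for z in(.074,.08,.086): print(dy,df,z,*np.round(proj(s,ax+f*df-y*dy+[0,0,z]),1),end=" | ")
  print()
for z in(.1,.109,.126): print(z,proj(s,ax+[0,0,z]))
```

```text
[[140 142 142 154 165 162 151 135 133 129 127 136 150 162 189 216 221 207]
 [158 148 149 150 152 158 151 158 170 172 174 189 204 217 228 233 236 225]
 [178 176 174 169 163 158 158 176 202 214 220 230 234 234 238 239 236 210]
 [168 177 185 182 170 146 140 150 173 189 202 216 223 223 223 214 191 161]
 [151 153 160 146 111 104 113 123 132 142 151 163 169 172 178 180 173 148]
 [147 148 136 115  65  62  98 127 133 142 153 155 162 173 189 198 190 171]
 [150 151 142 124  90  74 104 132 144 156 167 175 185 196 207 215 206 183]
 [146 150 147 143 127 108 114 133 149 161 168 181 194 203 212 219 210 192]
 [141 148 147 147 140 121 113 128 152 158 171 181 195 200 211 216 212 195]
 [142 144 141 146 139 122 116 134 145 161 171 184 195 207 212 215 209 194]
 [146 152 146 144 138 121 114 131 146 161 171 186 195 202 211 215 209 190]
 [160 165 163 156 138 118 117 135 145 159 171 183 196 208 211 214 208 186]
 [157 167 174 174 153 133 129 137 150 157 172 189 194 206 212 215 207 189]
 [150 149 159 155 141 127 133 139 148 159 173 189 195 209 216 213 210 186]
 [165 150 124 106 100 107 124 139 150 163 175 188 
[... 435 characters left out ...]
11 220 231 235 241 245 244 245 243 242]
 [180 181 175 154 142 151 163 184 198 217 228 234 240 241 242 240 235 233]]
0.009 0.02 0.074 287.5 156.3 | 0.009 0.02 0.08 287.6 154.6 | 0.009 0.02 0.086 287.6 152.8 | 0.009 0.024 0.074 286.9 155.9 | 0.009 0.024 0.08 286.9 154.1 | 0.009 0.024 0.086 287.0 152.3 | 
0.013 0.02 0.074 286.4 156.6 | 0.013 0.02 0.08 286.4 154.8 | 0.013 0.02 0.086 286.5 153.0 | 0.013 0.024 0.074 285.8 156.1 | 0.013 0.024 0.08 285.8 154.4 | 0.013 0.024 0.086 285.8 152.6 | 
0.1 (np.float64(293.59644914468737), np.float64(150.29985128931565))
0.109 (np.float64(293.67221951431435), np.float64(147.55590734166339))
0.126 (np.float64(293.8169678047817), np.float64(142.3140008085922))
```

Emit:
carry_out(steps=[[[0.1, 0, -0.3], 0, 0.5]], squeeze=15)

```text
time: 10.5
position: [0.5226, 0.1291, 0.1942]
tool_rot: [0.495, 0.869, 0.007, -0.014]
ft_force: [0.1, 0.0, -1.6]
grip_width: 0.0576
```

Emit:
carry_out(steps=[[[0.1, 0, 0], 0, 1]], squeeze=15)

```text
time: 10.6
position: [0.5231, 0.1291, 0.1932]
tool_rot: [0.495, 0.869, 0.006, -0.015]
ft_force: [-0.5, 0.2, -0.3]
grip_width: 0.0515
```

```bash
for i in 1 2 3 4 5; do python3 st.py|tail -1; done
```

```text
[0.5236 0.1291 0.1936] [-0.0185  0.0258 -0.9995] 120.66262811724286 [-0.4524  0.4508  0.5344] [ 0.0531  0.0335 -0.0123] 10.7 0.044432621788242345
[0.5237 0.1291 0.194 ] [-0.0179  0.0258 -0.9995] 120.66393059275788 [0.004  0.2246 0.192 ] [0.0614 0.0254 0.0381] 10.8 0.03657887377001954
[0.5237 0.1291 0.1942] [-0.0176  0.0258 -0.9995] 120.66524292457336 [ 0.6508 -0.0565 -0.0691] [0.0464 0.0682 0.007 ] 10.9 0.028672937906213652
[0.5237 0.1291 0.1942] [-0.0174  0.0256 -0.9995] 120.67389239993811 [-0.7268 -0.3092 -0.4703] [0.0393 0.0646 0.0014] 11.0 0.02515878943273146
[0.5237 0.1291 0.1942] [-0.0174  0.0257 -0.9995] 120.67234630662449 [-0.274   0.2133 -0.6014] [ 0.0078 -0.0292  0.0077] 11.1 0.02492751907545998
```

Emit:
carry_out(steps=[[[0, 0, 0.5], 0, 1], [[0, 0, 0.5], 0, 1], [[0, 0, 0.5], 0, 1]], squeeze=18)

```text
time: 11.4
position: [0.5233, 0.1289, 0.2091]
tool_rot: [0.495, 0.869, 0.006, -0.014]
ft_force: [0.7, -0.2, -2.6]
grip_width: 0.0249
```

```bash
python3 st.py;python3 st.py; python3 ce.py
```

```text
[0.5238 0.129  0.21  ] [-0.0174  0.0256 -0.9995] 120.66636900085284 [ 0.5531 -0.2627 -2.3563] [ 0.0584  0.0594 -0.0435] 11.45 0.025144221483512502
[0.5236 0.129  0.2096] [-0.0177  0.0256 -0.9995] 120.67313769214914 [ 0.2605  0.5744 -2.0761] [ 0.0298 -0.0405 -0.0716] 11.5 0.02522729243840826
[0.5235 0.129  0.2093] [-0.0179  0.0255 -0.9995] 120.67105910985534 [ 0.3218  0.1101 -2.6626] [-0.0324 -0.0901 -0.0146] 11.55 0.02484088925775339
[0.5234 0.1289 0.209 ] [-0.0182  0.0254 -0.9995] 120.67028294426386 [ 1.5989 -1.3093 -2.203 ] [-0.0103 -0.166   0.019 ] 11.6 0.024810985451808376
179 dk 252 271; 180 dk 252 271; 181 dk 252 271;
```

Emit:
carry_out(steps=[[[0, 0, 0.4], 0, 1], [[0, 0, 0.25], 0, 1]])

```text
time: 11.85
position: [0.523, 0.1288, 0.2151]
tool_rot: [0.495, 0.869, 0.006, -0.015]
ft_force: [1.3, -1.0, -2.3]
grip_width: 0.0248
```

```bash
python3 st.py;python3 st.py
python3 - <<'E'
from h import *
ims=[cams.camera("side") for _ in range(12)]; s=ims[0]
m=np.mean([c["pixels"] for c in ims],0).astype("uint8"); np.save("m.npy",m)
print(m[146:170,244:258].astype(int).mean(2).astype(int))
cv2.imwrite("pics/f.png",crop(m,238,130,40,48,12))
o=robot.get_obs(); print(o["position"],o["ft_force"],o["time"])
ax=np.array([.521,.126,0]); a=np.radians(210.5); f=np.array([np.cos(a),np.sin(a),0]); y=-np.array([-np.sin(a),np.cos(a),0])
for n,df,dy in(("ptr",.026,0),("ptr-5",.026,.005),("clip",.022,.011),("clip",.024,.013)):
    for z in(.154,.172,.176,.18):print(n,z,np.round(proj(s,ax+f*df-y*dy+[0,0,z]),2),end=" ")
    print()
E
```

```text
[0.5232 0.1288 0.2154] [-0.0192  0.0251 -0.9995] 120.67460392182907 [-0.0989  0.6169 -2.3969] [-0.0353 -0.1031 -0.0072] 11.9 0.02481877635837933
[0.5232 0.1288 0.2152] [-0.0191  0.0252 -0.9995] 120.67523243175079 [ 0.4748 -0.2659 -2.6342] [ 0.0109 -0.1863  0.0105] 11.95 0.02512694949972373
[0.5231 0.1288 0.2151] [-0.0193  0.0251 -0.9995] 120.67149699811876 [ 0.4433 -0.2479 -2.6004] [-0.0554 -0.0583 -0.0567] 12.0 0.024758473986367765
[0.523  0.1288 0.215 ] [-0.0195  0.0251 -0.9995] 120.67080660324709 [ 1.0703 -0.8756 -1.9571] [ 0.0083 -0.1177 -0.0223] 12.05 0.024446917016323358
[[147 146 149 148 150 147 139 140 149 146 140 141 144 143]
 [146 148 149 148 148 144 137 137 143 144 135 132 139 152]
 [146 148 147 148 148 144 135 135 143 141 128 117 124 148]
 [147 147 147 148 147 143 136 136 144 144 133 121 120 131]
 [149 148 151 150 149 144 136 135 144 147 142 137 140 143]
 [151 149 155 157 153 146 135 131 139 147 144 146 150 157]
 [151 151 161 164 157 147 127 109 113 130 140 146 151 160]
 [153 152 161 166 158 144 116  77  68  94 122 141 151 159]
 [153 151 159 164 157 141 111  65  39  61 10
[... 710 characters left out ...]
136 125 129]
 [ 94  57  68 103 120 111 102 112 147 187 204 191 168 155]
 [ 72  48  76 119 136 129 114 119 145 178 206 220 222 217]
 [ 84  55  76 116 132 124 111 116 137 161 183 206 221 230]]
[0.52291262 0.12876131 0.21481874] [ 1.31679458 -0.67813679 -3.71409161] 12.65
ptr 0.154 [251.01 160.18] ptr 0.172 [250.79 153.7 ] ptr 0.176 [250.74 152.25] ptr 0.18 [250.69 150.79] 
ptr-5 0.154 [250.54 161.  ] ptr-5 0.172 [250.31 154.51] ptr-5 0.176 [250.26 153.05] ptr-5 0.18 [250.21 151.58] 
clip 0.154 [251.5  162.12] clip 0.172 [251.29 155.6 ] clip 0.176 [251.24 154.13] clip 0.18 [251.19 152.66] 
clip 0.154 [250.54 162.4 ] clip 0.172 [250.32 155.87] clip 0.176 [250.27 154.4 ] clip 0.18 [250.22 152.92]
```

View pics/f.png

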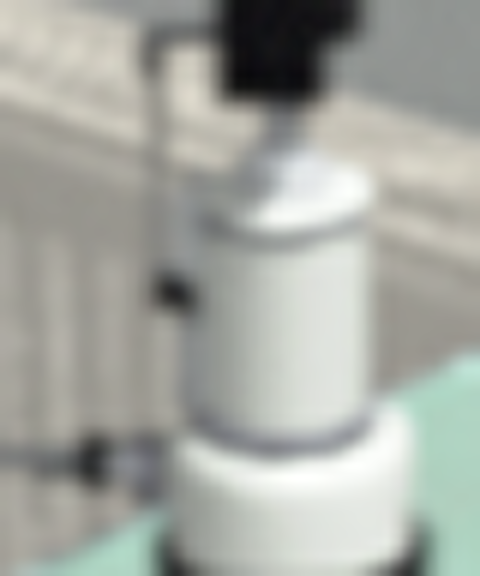

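The crop shows the knob drawn up with its arm hanging at x≈155–165. The arm's lower end reaches the black clip at (175,290), i.e. pixel (252.5,154), so pointer and clip are already nearly level. To pin down the pointer's pixel row relative to the clip, I let it down 1 cm and measure its end there.

Emit:
carry_out(steps=[[[0, 0, -0.5], 0, 1], [[0, 0, -0.5], 0, 1]])

```text
time: 12.85
position: [0.5234, 0.129, 0.205]
tool_rot: [0.495, 0.869, 0.007, -0.014]
ft_force: [0.5, 0.5, -2.6]
grip_width: 0.0251
```

Run:
```python
from h import *
z=[];L=[]
for _ in range(14):
    L.append(cams.camera("side")["pixels"]); z.append(robot.get_obs()["position"][2])
print(z[0],z[-1],np.mean(z))
m=np.mean(L,0).astype("uint8"); np.save("m2.npy",m); a=np.load("m.npy")
print(m[146:166,246:256].astype(int).mean(2).astype(int)); print((m.astype(int)-a)[146:166,246:256].mean(2).astype(int))
```

```text
0.204152851335019 0.2053377641779098 0.2050862536599476
[[149 149 150 148 140 143 150 148 141 141]
 [149 148 148 145 137 138 145 145 136 131]
 [148 148 149 145 138 137 146 145 132 117]
 [148 148 149 145 140 140 147 148 138 125]
 [151 150 148 145 139 139 146 149 145 141]
 [156 158 154 145 131 126 139 147 145 147]
 [162 164 158 145 122 100 110 130 138 144]
 [163 168 159 144 114  72  67  93 118 139]
 [160 165 157 144 112  61  34  61 103 137]
 [160 165 157 143 114  69  46  67 106 137]
 [160 164 157 145 117  86  79  97 120 140]
 [161 164 157 146 129 113 113 122 136 145]
 [162 165 157 148 146 150 144 138 140 147]
 [161 165 157 150 155 164 158 143 142 146]
 [159 164 158 151 155 165 159 144 142 145]
 [156 161 157 151 155 162 155 138 140 148]
 [156 159 157 152 154 161 151 135 139 147]
 [156 162 157 151 154 162 153 136 133 142]
 [156 162 159 152 153 160 158 137 121 127]
 [142 152 153 145 141 147 150 138 121 118]]
[[  0   0   0   1   1   3   1   2   0   0]
 [  0   0   0   1   0   1   2   1   0   0]
 [  0   0   1   1   2   2   3   4   4   0]
 [  1   0   1   2   4   4   3   4   4   3]
 [  0   0   0   1   3   3   1   1   2   3]
 [  1   1   0   0  -4  -4   0   0   1   1]
 [  1   0   0  -2  -5  -8  -3   0  -1  -1]
 [  2   1   1   0  -2  -4  -1   0  -4  -1]
 [  0   0   0   3   1  -4  -5   0   0   0]
 [  1   2   0   0  -8 -27 -30  -5   3   2]
 [  0   0   1  -3 -26 -58 -49 -12   1   2]
 [  1   0   1  -4 -23 -48 -38 -10   3   2]
 [  2   1   1   0  -6 -13 -11  -1   0   1]
 [  1   1   0   0   1   1   2   3   1   1]
 [ -1   0   1   2   1   1   4   3   1   0]
 [  0   0   1   2   1   1   1   0   1   2]
 [  1   0   1   1   0   0   0   0   1   1]
 [  1   2   0  -1   0   2   1   2   0   3]
 [  0   1   1   1   1   0   0   1   0   1]
 [  1   1   4   4   2   0   0   1   1   0]]
```

Emit:
carry_out(steps=[[[0, 0, 0.6], 0, 1], [[0, 0, 0.55], 0, 1]])

```text
time: 13.75
position: [0.5229, 0.1287, 0.2168]
tool_rot: [0.495, 0.869, 0.006, -0.015]
ft_force: [0.5, -0.2, -3.3]
grip_width: 0.0248
```

```bash
python3 - <<'E'
from h import *
z=[];L=[]
for _ in range(14):
    L.append(cams.camera("side")["pixels"]); o=robot.get_obs(); z.append(o["position"][2])
print(np.round(z,4),o["ft_force"],o["grip_width"],o["time"])
m=np.mean(L,0).astype("uint8"); np.save("m3.npy",m); a=np.load("m2.npy")
print((m.astype(int)-a)[146:162,247:256].mean(2).astype(int)); print(m[148:160,247:256].astype(int).mean(2).astype(int))
E
python3 ce.py
```

```text
[0.2176 0.2173 0.217  0.2167 0.2165 0.2164 0.2163 0.2163 0.2163 0.2163
 0.2162 0.2162 0.2162 0.2163] [ 1.21642367 -0.66787343 -3.52788468] 0.025076310123895777 14.45
[[ 0  0  0  0 -3 -5 -7 -2  0]
 [ 0  0 -1 -1 -2 -2 -2 -1  1]
 [ 0 -2 -1 -2 -3 -2 -3 -1  1]
 [ 0 -2  0 -2 -4 -3 -3 -3 -1]
 [ 0  0 -1 -1 -2 -1 -2 -2 -2]
 [ 0 -1  0  4  1 -2 -3 -1 -1]
 [-1 -2  1  4  5  1  1  0  1]
 [-1 -1 -1  1  4  2  3  3  0]
 [-1  0 -1 -1  3  6  1  0  0]
 [-2 -1  0  8 29 33  8 -2 -2]
 [ 0 -1  3 27 58 55 17 -1 -2]
 [-1 -1  4 23 48 42 12  0 -3]
 [-1 -1  1  6 13 11  0 -1  0]
 [-2 -1 -1 -1 -1 -2 -3 -1 -1]
 [-1 -1  0 -1 -2 -4 -4 -1  0]
 [ 0  0  0 -1  1  0  2  1 -1]]
[[148 147 144 136 134 143 142 130 118]
 [147 146 145 137 136 144 144 135 124]
 [150 148 144 138 136 145 147 142 139]
 [157 152 146 136 128 137 144 144 145]
 [163 156 146 126 106 112 131 138 146]
 [166 158 143 115  76  69  96 121 140]
 [164 157 143 111  64  40  63 104 137]
 [162 156 143 122  98  80  76 104 135]
 [163 156 148 144 145 134 115 119 138]
 [163 156 150 153 162 155 134 135 142]
 [164 156 150 153 163 156 139 139 146]
 [163 156 149 154 162 156 140 140 145]]
179 dk 252 272; 180 dk 252 271; 181 dk 253 271;
```

The drawn height has settled at 22.0 mm. The pointer-row estimate gives 22.5 ± 1.5 mm, the bench-view estimate 21.5–22.5 mm, and the collar rows haven't moved. I'm handing in.

```bash
python3 -c "
from rig import robot
o=robot.get_obs();print(o['time'],o['position'],o['grip_width']);print(robot.hand_in())"
```

```text
14.5 [0.52283853 0.12875158 0.21628347] 0.024956165349004602
the job is handed in; nothing more can be done
None
```

I set the dispenser on the bottle neck, let it go, then took the knob and drew the rod up about 22 mm. I handed in at 14.5 s with the knob still held. The hand-in gave no verdict.

**What the last checks showed**
- **Seating:** the wrist reading when the dispenser touched down matched full seating to within 1 mm. After release it looked upright with the spout over the beaker. The collar stayed at the same pixels while I pulled the rod.
- **Pull:** about 3 N, in line with the spring, and well under the dispenser's own weight.
- **Pointer level:** pointer and clip rows in the side view put the clip at 22.5 ± 1.5 mm of travel. The view on the bench gave 21.5–22.5 mm. The pointer is now hidden against the clip in that view, so the match is good to about 1–2 mm and I did not see it directly.

**What disagreed**
- **Tool height:** the gripper appeared about 25–30 mm higher in the images than the reported tool height. My first grip only caught the top of the barrel, so I opened and gripped again lower.
- **Tool tilt:** the tool drifted up to about 3° out of vertical over the moves, and I could not command that away.
- **Rest of the bench:** I saw no other object moved, but I did not check each one at the end.

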